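# Load the grinder's tool magazine from the carrier, in the same order

## Task

Four tool holders stand in the grey carrier in the order in which the cutter grinder has to take them. Move them all into the aluminium magazine block in that same order, counted from the red end of each: the holder nearest the carrier's red end goes into the seat nearest the magazine's red end, and so on along the row. Lower each one upright until its flange sits fully home in its seat, without dropping it.

Things in the scene. Friction and masses are not known exactly. Their poses are not given: they have to be found in the camera images.
- end_mill: tool holder, 115 mm tall, about 0.25 kg, upright, own z up its axis: gold straight end mill 12 mm thick, bright nut, yellow flange ring. Origin: centre of its lower end. Heights above it: taper shank 0 to 40 mm (15 mm wide at the end, then 18 growing to 30); flange to 50 mm (38 wide); barrel and nut to 86 mm (28 wide; grip here); cutter from 90 mm up
- ball_mill: tool holder, 114 mm tall, about 0.25 kg, upright, own z up its axis: copper round-nosed mill 12 mm thick, dark nut, blue flange ring. Origin: centre of its lower end. Heights above it: taper shank 0 to 40 mm (15 mm wide at the end, then 18 growing to 30); flange to 50 mm (38 wide); barrel and nut to 86 mm (28 wide; grip here); cutter from 90 mm up
- countersink: tool holder, 112 mm tall, about 0.25 kg, upright, own z up its axis: black pointed countersink cone 21 mm wide, brass nut, green flange ring. Origin: centre of its lower end. Heights above it: taper shank 0 to 40 mm (15 mm wide at the end, then 18 growing to 30); flange to 50 mm (38 wide); barrel and nut to 86 mm (28 wide; grip here); cutter from 90 mm up
- disc_cutter: tool holder, 112 mm tall, about 0.25 kg, upright, own z up its axis: bright toothed disc 27 mm wide, copper nut, white flange ring. Origin: centre of its lower end. Heights above it: taper shank 0 to 40 mm (15 mm wide at the end, then 18 growing to 30); flange to 50 mm (38 wide); barrel and nut to 86 mm (28 wide; grip here); cutter from 90 mm up
- pot_end_mill: black plastic pot, fixed in the carrier, in which the end mill holder stands at the start (all four look alike; they stay, so they show where each came from). Origin: centre of its mouth, 52 mm above the work surface. Rim 44 mm wide; tapered bore 31.6 mm at the mouth, 18.4 at 44 mm depth. The holder's flange rests on the rim, its origin 40 mm below
- pot_ball_mill: black plastic pot, fixed in the carrier, in which the ball mill holder stands at the start (all four look alike; they stay, so they show where each came from). Origin: centre of its mouth, 52 mm above the work surface. Rim 44 mm wide; tapered bore 31.6 mm at the mouth, 18.4 at 44 mm depth. The holder's flange rests on the rim, its origin 40 mm below
- pot_countersink: black plastic pot, fixed in the carrier, in which the countersink holder stands at the start (all four look alike; they stay, so they show where each came from). Origin: centre of its mouth, 52 mm above the work surface. Rim 44 mm wide; tapered bore 31.6 mm at the mouth, 18.4 at 44 mm depth. The holder's flange rests on the rim, its origin 40 mm below
- pot_disc_cutter: black plastic pot, fixed in the carrier, in which the disc cutter holder stands at the start (all four look alike; they stay, so they show where each came from). Origin: centre of its mouth, 52 mm above the work surface. Rim 44 mm wide; tapered bore 31.6 mm at the mouth, 18.4 at 44 mm depth. The holder's flange rests on the rim, its origin 40 mm below
- carrier: grey painted carrier, fixed, 64 x 220 x 51 mm, one end red. Origin: centre of its underside on the work surface; own z up, own y along the row towards the red end. Its four pots stand at own y = +78, +26, -26, -78 mm (x = 0), first to fourth from the red end; which pot is where differs
- magazine: aluminium block, fixed, 62 x 220 x 52 mm, one end red. Origin: centre of its underside on the work surface; own z up, own y along the row towards the red end. Four steel seats at own y = +78, +26, -26, -78 mm (x = 0), first to fourth from the red end, empty; rims 52 mm up, bores as in the pots. A seated holder's origin is 12 mm above this origin
There are look-alikes about, which are no part of the job. Leave any purple look-alike of the end_mill alone.

How it is judged:
At the end, for the whole second after the job is handed in: Each holder stands in the magazine seat whose number from the red end equals that of the pot it came from in the carrier: within 6 mm of the seat's centre along and across the row, its origin within 3 mm of the seated height, within 0.1 rad of upright, at rest and released (((y of pot_end_mill in the frame of carrier between 0.068 and 0.088 m and y of end_mill in the frame of magazine between 0.072 and 0.084 m) or (y of pot_end_mill in the frame of carrier between 0.016 and 0.036 m and y of end_mill in the frame of magazine between 0.02 and 0.032 m) or (y of pot_end_mill in the frame of carrier between -0.036 and -0.016 m and y of end_mill in the frame of magazine between -0.032 and -0.02 m) or (y of pot_end_mill in the frame of carrier between -0.088 and -0.068 m and y of end_mill in the frame of magazine between -0.084 and -0.072 m)) and x of end_mill in the frame of magazine between -0.006 and 0.006 m and z of end_mill in the frame of magazine between 0.009 and 0.015 m and angle between each of end_mill, ball_mill, countersink, disc_cutter's own z axis and vertical below 0.1 rad and linear speed of each of end_mill, ball_mill, countersink, disc_cutter below 0.02 m/s and contact force between each of end_mill, ball_mill, countersink, disc_cutter and the fingers below 0.1 N and ((y of pot_ball_mill in the frame of carrier between 0.068 and 0.088 m and y of ball_mill in the frame of magazine between 0.072 and 0.084 m) or (y of pot_ball_mill in the frame of carrier between 0.016 and 0.036 m and y of ball_mill in the frame of magazine between 0.02 and 0.032 m) or (y of pot_ball_mill in the frame of carrier between -0.036 and -0.016 m and y of ball_mill in the frame of magazine between -0.032 and -0.02 m) or (y of pot_ball_mill in the frame of carrier between -0.088 and -0.068 m and y of ball_mill in the frame of magazine between -0.084 and -0.072 m)) and x of ball_mill in the frame of magazine between -0.006 and 0.006 m and z of ball_mill in the frame of magazine between 0.009 and 0.015 m and ((y of pot_countersink in the frame of carrier between 0.068 and 0.088 m and y of countersink in the frame of magazine between 0.072 and 0.084 m) or (y of pot_countersink in the frame of carrier between 0.016 and 0.036 m and y of countersink in the frame of magazine between 0.02 and 0.032 m) or (y of pot_countersink in the frame of carrier between -0.036 and -0.016 m and y of countersink in the frame of magazine between -0.032 and -0.02 m) or (y of pot_countersink in the frame of carrier between -0.088 and -0.068 m and y of countersink in the frame of magazine between -0.084 and -0.072 m)) and x of countersink in the frame of magazine between -0.006 and 0.006 m and z of countersink in the frame of magazine between 0.009 and 0.015 m and ((y of pot_disc_cutter in the frame of carrier between 0.068 and 0.088 m and y of disc_cutter in the frame of magazine between 0.072 and 0.084 m) or (y of pot_disc_cutter in the frame of carrier between 0.016 and 0.036 m and y of disc_cutter in the frame of magazine between 0.02 and 0.032 m) or (y of pot_disc_cutter in the frame of carrier between -0.036 and -0.016 m and y of disc_cutter in the frame of magazine between -0.032 and -0.02 m) or (y of pot_disc_cutter in the frame of carrier between -0.088 and -0.068 m and y of disc_cutter in the frame of magazine between -0.084 and -0.072 m)) and x of disc_cutter in the frame of magazine between -0.006 and 0.006 m and z of disc_cutter in the frame of magazine between 0.009 and 0.015 m); the robot touches nothing.
It fails at once if the end mill holder falls freely (faster than 0.5 m/s with no finger on it, a drop of more than about 12 mm) (linear speed of end_mill above 0.5 m/s and contact force between end_mill and the fingers below 0.01 N).
It fails at once if the ball mill holder falls freely (faster than 0.5 m/s with no finger on it, a drop of more than about 12 mm) (linear speed of ball_mill above 0.5 m/s and contact force between ball_mill and the fingers below 0.01 N).
It fails at once if the countersink holder falls freely (faster than 0.5 m/s with no finger on it, a drop of more than about 12 mm) (linear speed of countersink above 0.5 m/s and contact force between countersink and the fingers below 0.01 N).
It fails at once if the disc cutter holder falls freely (faster than 0.5 m/s with no finger on it, a drop of more than about 12 mm) (linear speed of disc_cutter above 0.5 m/s and contact force between disc_cutter and the fingers below 0.01 N).
It also fails if it takes over 115 s, if anything falls off the work surface, if the arm or the gripper's body presses on something with over 40 N, if the wrist force passes 120 N, or if a joint passes its speed limit or range.

## Robot

A 6-joint arm with a two-finger parallel gripper is mounted at the origin on a cart in front of the work surface, level with it; the furniture and walls round the work are solid. World frame = base frame: x ahead of the robot, y to its left, z up, the work surface at z = 0. Lengths are in m, angles in rad, forces in N, time in s.
With the tool pointing down it reaches from about 0.375 to 0.975 m from the base axis. Payload 3.8 kg.
Tool frame: the origin (TCP) lies between the finger pads; the fingertips stand 17 mm ahead of it and the grasp point (between the pads) lies 2 mm behind it; z points along the fingers, y is the line along which they close (so a half turn about z gives the same grasp; the last joint's range is limited). The gripper opens to 85 mm and grips with 20 to 120 N. Pads are 22 mm wide; open, the fingers measure 114 mm over their backs; the gripper's body (76 mm by 85 mm) begins 54 mm behind the grasp point. The pads swing forward as they close: fully open they stand 13 mm farther back than shut.
Start: joints at [-1.369, 0.264, 1.604, -0, 1.274, -0.037], TCP at [0.16, -0.656, 0.248] pointing down, gripper open.
Joint ranges: [-2.63, 2.63], [-0.94, 2.18], [0.31, 2.57], [-1.31, 4.45], [0, 2.66], [-2.55, 2.55]. Speed limits (rad/s): [2.57, 2.57, 3.14, 3.14, 3.14, 3.14].

## Interface

Orientations are given as a rotation vector (axis times angle).
In Python, from workcell import bot gives the robot as it stands.
- The arm moves only by the tool play_rows, never from a script. Its argument "steps" is one flat list of numbers, 4 for each row, row after row: the shift along the tool's x, y, z in m, then the turn about the tool's z in rad. A call has 1 to 10 rows; each row is the pose to reach, as a shift and turn from the pose commanded when the call began, along the tool's axes at that moment; what a row does not reach only later rows make up. A row lasts 1/8 s, in which the tool goes at most 62.5 mm and 10.7 degrees, less where a joint would pass 70% of its speed; a pose out of reach is approached as far as the arm can. A call with a gripper value outside its range is refused whole. "jaw" is the closure in counts, from 0 (fully open) to 255 (shut), set as the call begins (left out, the last holds). The fingers move at their own pace and stop on an object; "grip_force" is the grip in N (left out, the last holds). Time passes only in rows, so rows that repeat a pose let the fingers close. It gives the time, the measured TCP pose, the force, the opening and the grip force at its end, in the units of the state.
- bot.read_state(): the state, without advancing time (a new reading comes with each control period).
- bot.read_camera(name): name is "scene" or "top" or "wrist"; returns a dict with "pixels" (480x640x3 uint8, blue, green, red), "mtx" (3x3 intrinsics, pixels), "dist" ([k1, k2, p1, p2, k3] as OpenCV has them; the pictures are not rectified), "R" (3x3) and "t" (3): a world point X has camera coordinates R X + t. Camera axes: x right, y down, z forward; pixel columns grow to the right and rows downward; lengths in m; the calibration is good to about 2 mm. A picture is of the moment at which its call begins. There is no depth.
- bot.finish_job(): hands the job in; it is judged then, once.
The state is a dict: "time": time; "q": joint angles; "joint_vel": joint speeds; "joint_torque": joint torques, N m; "tool_pos": TCP position; "tcp_rot": TCP orientation; "wrist_force": force on the tool from outside, world axes, zero at the start; "torque": the same for the moment, N m; "width": opening from 0.0 (shut) to 1.0 (fully open); "grip_force": force on a finger pad.
Only numpy, scipy, OpenCV 4.12 (cv2) and the standard library are available. Lean on these libraries where they do the work, as an engineer would, in place of code of your own. Each camera call takes 0.05 s, during which the arm holds its last target. There are 200 camera calls.

## Working session

There is one attempt and no reset: what is moved stays moved. The work goes in short steps, Python scripts to look and compute and a tool call to move; the robot and the scene stay as the last step left them, time stands still between calls to the robot, and variables do not carry over. Pictures are saved under pics/ and viewed, at most 14 in all, crops included, and the job is handed in when it is done.

Besides the shell and the picture viewer there is one more tool, called after "Call:" as name(argument=value, ...), one argument or row to a line, values as JSON. play_rows: Moves the arm, as the interface text tells. Its arguments: {"type":"object","properties":{"steps":{"type":"array"},"jaw":{"type":"number"},"grip_force":{"type":"number"}},"required":["steps"]}

```bash
mkdir -p pics; ls
python3 - <<'E'
from workcell import bot
import cv2,pickle
d={}
for n in("scene","top","wrist"):
    c=bot.read_camera(n); d[n]=c; cv2.imwrite(f"pics/{n}0.png",c["pixels"])
pickle.dump(d,open("c0.pkl","wb"))
s=bot.read_state();print(s["time"],s["tool_pos"],s["tcp_rot"],s["wrist_force"])
E
```

```text
pics
0.15 [ 0.15953608 -0.65532368  0.24724056] [-3.11751350e+00 -3.73922248e-01  2.57048484e-04] [-0.35647717  0.72134709  0.24486551]
```

View pics/scene0.png

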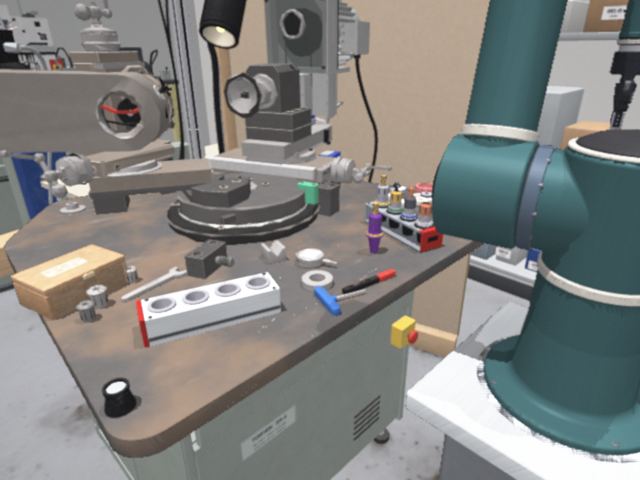

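View pics/top0.png

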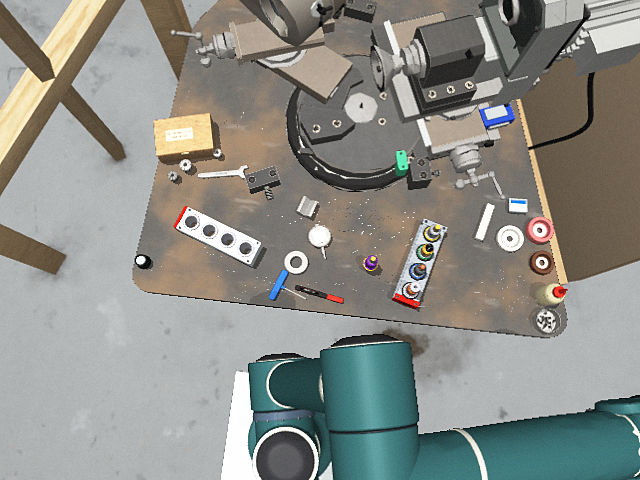

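The scene picture shows the carrier at right (370-440, 185-245) and the empty magazine at left (140-280, 275-340). The top picture shows the carrier's red end at (408,300), with holders at (411,289), (418,270), (426,250) and (435,231). The magazine's red end is at (182,215), and the purple look-alike stands alone at (371,263). Next I'll take a close crop.

Run:
```python
import cv2,pickle,numpy as np
d=pickle.load(open("c0.pkl","rb"))
t=d["top"]["pixels"];s=d["scene"]["pixels"]
a=cv2.resize(t[205:315,360:460],None,fx=4,fy=4,interpolation=cv2.INTER_CUBIC)
b=cv2.resize(t[195:275,165:270],None,fx=3.4,fy=3.4,interpolation=cv2.INTER_CUBIC)
c=cv2.resize(s[165:255,355:450],None,fx=3.4,fy=3.4,interpolation=cv2.INTER_CUBIC)
o=np.zeros((600,800,3),np.uint8);o[:a.shape[0],:a.shape[1]]=a;o[:b.shape[0],400:400+b.shape[1]]=b;o[280:280+c.shape[0],400:400+c.shape[1]]=c[:320]
cv2.imwrite("pics/crop1.png",o)
for n in d:
    print(n,-d[n]["R"].T@d[n]["t"],d[n]["mtx"][0,0],d[n]["dist"])
```

```text
scene [-0.08923501  0.55289296  0.42324005] 436.41331544974895 [0.01686916 0.         0.         0.         0.        ]
top [ 0.17864522 -0.03358616  1.47835536] 579.8195358521705 [-0.03634222  0.          0.          0.          0.        ]
wrist [ 0.22580519 -0.63878651  0.37303397] 431.3745817468114 [-0.02950919  0.          0.          0.          0.        ]
```

View pics/crop1.png

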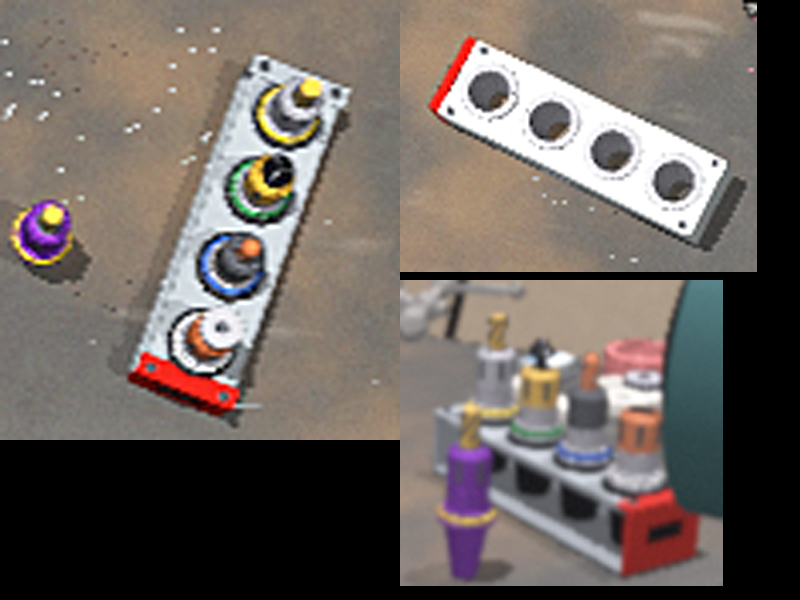

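The crop shows the order from the red end: disc_cutter (white ring, crop 200,345), ball_mill (blue, 230,265), countersink (green, 262,190), end_mill (yellow, 290,110). End-mill look-alikes are the gold one with the bright nut in the carrier (top 435,231) and the purple one standing free (371,263), so I take the carrier one. The magazine seats are all empty, running from the red end at upper left to lower right.

```bash
cat > h.py <<'E'
import cv2,numpy as np
def ray(c,uv,z):
    p=cv2.undistortPoints(np.array(uv,float).reshape(-1,1,2),c["mtx"],c["dist"]).reshape(-1,2)
    D=np.c_[p,np.ones(len(p))]@c["R"]; C=-c["R"].T@c["t"]
    return (C+D*((z-C[2])/D[:,2])[:,None])[:,:2]
def proj(c,X):
    return cv2.projectPoints(np.array(X,float).reshape(-1,1,3),cv2.Rodrigues(c["R"])[0],c["t"],c["mtx"],c["dist"])[0].reshape(-1,2)
Y=np.array([.078,.026,-.026,-.078])
def row(P):
    "four points -> centre, direction towards red, fit residuals"
    d=Y@(P-P.mean(0)); d/=np.linalg.norm(d); m=P.mean(0)
    return m,d,P-(m+Y[:,None]*d)
E
python3 - <<'E'
import pickle
from h import *
c=pickle.load(open("c0.pkl","rb"))["top"]
up=lambda q,f,o:(np.array(q)+.5)/f-.5+o
mag=up([(492,92),(551,122),(612,152),(675,183)],3.4,[-400/3.4+165,195])
car=up([(203,340),(231,265),(260,190),(289,113)],4,[360,205])
for n,u,z in(("mag",mag,.052),("car",car,.058)):
    P=ray(c,u,z);m,d,r=row(P);print(n,P.round(4).tolist(),m.round(4),d.round(4),np.degrees(np.arctan2(d[1],d[0])),(r*1000).round(1).tolist(),"pitch",np.linalg.norm(np.diff(P,axis=0),axis=1))
K=up([(252,54),(352,90),(238,412),(130,378)],4,[360,205]);Q=ray(c,K,.051);print(Q.round(4),Q.mean(0),np.linalg.norm(Q-np.roll(Q,1,0),axis=1))
print(c["R"])
E
```

```text
mag [[0.502, 0.3147], [0.4843, 0.2674], [0.4668, 0.2189], [0.449, 0.1692]] [0.4755 0.2425] [0.3417 0.9398] 70.02201406350704 [[-0.2, -1.1], [-0.1, 0.4], [0.2, 0.8], [0.1, -0.1]] pitch [0.05058105 0.05152144 0.05281736]
car [[0.3918, -0.2499], [0.4405, -0.2634], [0.49, -0.2777], [0.5414, -0.2922]] [ 0.4659 -0.2708] [-0.962  0.273] 164.1563590158226 [[0.9, -0.4], [-0.4, 0.3], [-1.0, 0.2], [0.4, -0.1]] pitch [0.05054209 0.0514824  0.0534311 ]
[[ 0.5789 -0.2673]
 [ 0.5628 -0.3323]
 [ 0.3508 -0.276 ]
 [ 0.3642 -0.208 ]] [ 0.46419059 -0.27088664] [0.2227768  0.06699352 0.21926559 0.06936066]
[[ 0.11449274 -0.99342296  0.00149733]
 [-0.97185766 -0.11231942 -0.20706773]
 [ 0.20587402  0.02225256 -0.97832546]]
```

Call:
play_rows(
  steps=[0.04, -0.036, 0, 0.06, 0.08, -0.072, 0, 0.12, 0.12, -0.108, 0, 0.18, 0.16, -0.144, 0, 0.24, 0.2, -0.18, 0, 0.3, 0.24, -0.216, 0, 0.36, 0.28, -0.252, 0, 0.42, 0.32, -0.288, 0, 0.48, 0.356, -0.32, 0, 0.515, 0.356, -0.32, 0, 0.515],
  jaw=0,
)

```text
time: 1.4
tool_pos: [0.4311, -0.2581, 0.2481]
tcp_rot: [-3.112, 0.425, 0.0]
wrist_force: [-0.4, 0.3, 0.1]
width: 1.0
grip_force: 0.0
```

Run:
```python
from workcell import bot
import cv2,pickle
from h import *
c=bot.read_camera("wrist");pickle.dump(c,open("c1.pkl","wb"))
o=c["pixels"].copy()
s=bot.read_state();print(s["time"],s["tool_pos"],s["tcp_rot"],-c["R"].T@c["t"])
m=np.array([.4659,-.2708]);d=np.array([-.962,.273])
for y in Y:
    u=proj(c,[*(m+y*d),.062])[0];print(u);cv2.circle(o,tuple(int(v) for v in u),3,(255,0,255),-1)
cv2.imwrite("pics/w1.png",o)
```

```text
1.45 [ 0.43028453 -0.25950272  0.24804354] [ 3.11238082e+00 -4.26756116e-01 -8.59241343e-04] [ 0.49673255 -0.27581819  0.37401538]
[324.16564419 268.77794873]
[324.75224862 201.61609087]
[325.38357203 128.44745995]
[326.06086866  48.86386279]
```

View pics/w1.png

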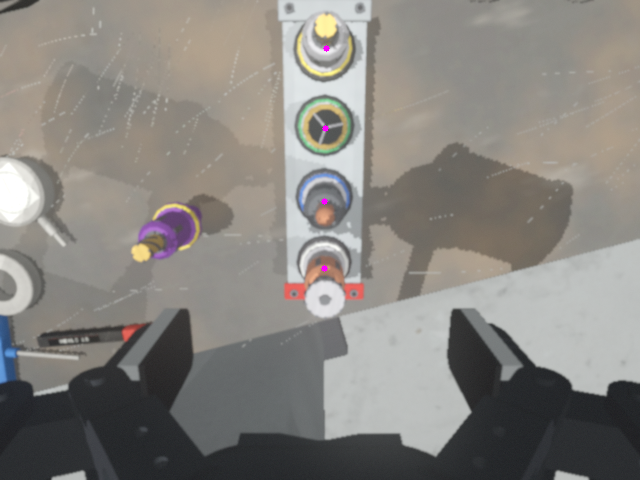

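The wrist view shows my predicted axes (magenta) on all four rings: yellow (326,49), green (325,128), blue (325,202) and white (324,269). Purple stands apart at (170,235). I'll refine with colour masks.

Run:
```python
import pickle
from h import *
c=pickle.load(open("c1.pkl","rb"));im=c["pixels"];h=cv2.cvtColor(im,cv2.COLOR_BGR2HSV)
roi=np.zeros(im.shape[:2],np.uint8);roi[20:330,290:362]=255
m={"blue":cv2.inRange(h,(100,90,40),(125,255,255)),"green":cv2.inRange(h,(45,70,30),(90,255,255)),"yellow":cv2.inRange(h,(22,90,60),(34,255,255))}
for k,v in m.items():
    v=v&roi
    if k=="yellow": v[85:]=0; v[:38]=0
    p=cv2.findNonZero(v)
    if p is None: print(k,0);continue
    (cx,cy),(w,hh),a=cv2.fitEllipse(cv2.convexHull(p)); b=cv2.boundingRect(p)
    print(k,len(p),(cx,cy),w,hh,b,ray(c,[cx,cy],.057))
```

```text
blue 221 (323.938720703125, 198.07154846191406) 48.89653396606445 49.93958282470703 (299, 174, 51, 36) [[ 0.44272546 -0.26363157]]
green 317 (323.98138427734375, 125.48412322998047) 51.661434173583984 54.02677536010742 (298, 99, 52, 54) [[ 0.49306078 -0.27751201]]
yellow 275 (324.244140625, 45.94557571411133) 54.37568283081055 59.40507507324219 (297, 38, 56, 38) [[ 0.54376664 -0.29165317]]
```

Call:
play_rows(
  steps=[-0.039, 0.001, 0, 0, -0.039, 0.001, 0.05, 0, -0.039, 0.001, 0.1, 0, -0.039, 0.001, 0.14, 0, -0.039, 0.001, 0.163, 0, -0.039, 0.001, 0.163, 0],
  jaw=0,
)

```text
time: 2.2
tool_pos: [0.3896, -0.2508, 0.0831]
tcp_rot: [-3.109, 0.434, 0.008]
wrist_force: [-0.4, 0.1, -0.2]
width: 1.002
grip_force: 0.0
```

Call:
play_rows(
  steps=[0, 0, 0, 0, 0, 0, 0, 0, 0, 0, 0, 0, 0, 0, 0, 0, 0, 0, 0, 0, 0, 0, 0, 0],
  jaw=255,
  grip_force=50,
)

```text
time: 2.95
tool_pos: [0.3928, -0.2516, 0.0866]
tcp_rot: [3.111, -0.432, 0.003]
wrist_force: [-0.9, -0.4, 5.8]
width: 0.314
grip_force: 49.1
```

Call:
play_rows(
  steps=[0, 0, -0.02, 0, 0, 0, -0.06, 0, 0, 0, -0.1, 0, 0, 0, -0.13, 0, 0, 0, -0.13, 0],
)

```text
time: 3.58
tool_pos: [0.3935, -0.2519, 0.2176]
tcp_rot: [3.109, -0.432, 0.008]
wrist_force: [0.4, -0.5, -2.7]
width: 0.31
grip_force: 49.7
```

Call:
play_rows(
  steps=[-0.003, -0.025, 0, -0.09, -0.01, -0.08, 0, -0.26, -0.017, -0.135, 0, -0.44, -0.024, -0.19, 0, -0.62, -0.031, -0.245, 0, -0.8, -0.038, -0.3, 0, -0.98, -0.044, -0.355, 0, -1.16, -0.05, -0.41, 0, -1.34, -0.056, -0.459, 0, -1.497, -0.056, -0.459, 0, -1.497],
)

```text
time: 4.82
tool_pos: [0.4622, 0.2085, 0.2126]
tcp_rot: [-2.568, -1.806, 0.005]
wrist_force: [-0.3, -0.6, -2.8]
width: 0.309
grip_force: 50.0
```

Call:
play_rows(
  steps=[0, 0, 0, 0, 0, 0, 0, 0],
)

```text
time: 5.08
tool_pos: [0.4626, 0.2045, 0.2141]
tcp_rot: [-2.576, -1.798, 0.003]
wrist_force: [0.1, 0.5, -4.2]
width: 0.307
grip_force: 50.0
```

Run:
```python
from workcell import bot
import cv2,pickle
from h import *
c=bot.read_camera("wrist");pickle.dump(c,open("c2.pkl","wb"))
o=c["pixels"].copy()
s=bot.read_state();print(s["time"],s["tool_pos"],s["tcp_rot"],s["width"],-c["R"].T@c["t"])
m=np.array([.4755,.2425]);d=np.array([.3417,.9398])
for y in Y:
    u=proj(c,[*(m+y*d),.052])[0];print(u);cv2.circle(o,tuple(int(v) for v in u),2,(255,0,255),-1)
cv2.imwrite("pics/w2.png",o)
```

```text
5.125 [0.46291898 0.20451357 0.21451339] [-2.57603786e+00 -1.79806850e+00  2.12718316e-03] 0.3141014235129878 [0.48644588 0.26910167 0.33994334]
[318.05680788  37.95026218]
[318.34085181 124.84326615]
[318.60214771 204.15026974]
[318.84184444 276.39735909]
```

View pics/w2.png

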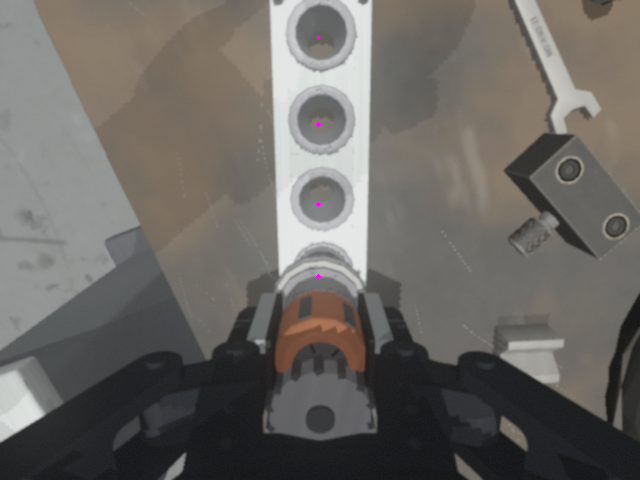

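The wrist view shows the disc cutter held upright, with seat rims at about (321,34), (322,120) and (323,199). The fourth rim is partly hidden. My predictions are about 4 px off, so I'll refine.

Run:
```python
import pickle
from h import *
c=pickle.load(open("c2.pkl","rb"));im=c["pixels"];g=cv2.cvtColor(im,cv2.COLOR_BGR2GRAY)
print(g[120,265:375:4].tolist())
mask=(g<200).astype(np.uint8)*255; P=[]
for (u,v) in((321,34),(322,120),(323,199)):
    roi=np.zeros_like(mask);cv2.circle(roi,(u,v),41,255,-1)
    roi[:, :281]=0;roi[:,362:]=0
    k,_=cv2.findContours(cv2.morphologyEx(mask&roi,cv2.MORPH_OPEN,np.ones((5,5))),0,2)
    k=max(k,key=cv2.contourArea);k=cv2.convexHull(k);e=cv2.fitEllipse(k);print(e,cv2.boundingRect(k));P.append(ray(c,e[0],.052)[0])
P=np.array(P);print(P,np.linalg.norm(np.diff(P,axis=0),axis=1))
d=P[0]-P[2];d/=np.linalg.norm(d);m=P.mean(0)-.026*d;print(m,d,np.degrees(np.arctan2(d[1],d[0])))
for y in Y:print((m+y*d).round(4))
```

```text
[118, 119, 159, 219, 222, 221, 171, 176, 148, 112, 109, 103, 122, 124, 121, 122, 117, 107, 112, 111, 122, 176, 168, 221, 218, 221, 174, 110]
((320.8976135253906, 33.14564514160156), (70.44741821289062, 77.44551086425781), 0.5657866597175598) (287, 0, 70, 72)
((321.2882080078125, 120.13702392578125), (67.72245025634766, 71.69771575927734), 178.73843383789062) (288, 85, 67, 70)
((321.86328125, 198.14242553710938), (63.948387145996094, 64.04569244384766), 163.12393188476562) (291, 167, 63, 64)
[[0.50473844 0.31777904]
 [0.48718079 0.26904111]
 [0.47009951 0.221169  ]] [0.05180402 0.05082823]
[0.47856443 0.2448553 ] [0.33750575 0.94132347] 70.27501668342956
[0.5049 0.3183]
[0.4873 0.2693]
[0.4698 0.2204]
[0.4522 0.1714]
```

Call:
play_rows(
  steps=[0.02, 0.001, 0, -0.005, 0.06, 0.001, 0, -0.005, 0.1, 0.001, 0, -0.005, 0.121, 0.001, 0, -0.005, 0.121, 0.001, 0.03, -0.005, 0.121, 0.001, 0.07, -0.005, 0.121, 0.001, 0.095, -0.005, 0.121, 0.001, 0.105, -0.005, 0.121, 0.001, 0.11, -0.005, 0.121, 0.001, 0.11, -0.005],
)

```text
time: 6.38
tool_pos: [0.5065, 0.3194, 0.1061]
tcp_rot: [2.57, 1.807, 0.002]
wrist_force: [-0.1, 0.5, -3.7]
width: 0.316
grip_force: 50.0
```

Call:
play_rows(
  steps=[0, 0, 0.005, 0, 0, 0, 0.01, 0, 0, 0, 0.014, 0, 0, 0, 0.014, 0],
)

```text
time: 6.88
tool_pos: [0.5053, 0.3189, 0.0907]
tcp_rot: [-2.57, -1.807, 0.002]
wrist_force: [0.1, -0.4, -2.0]
width: 0.313
grip_force: 50.0
```

Run:
```python
from workcell import bot
import cv2
c=bot.read_camera("wrist");s=bot.read_state();print(s["time"],s["tool_pos"],s["tcp_rot"],s["wrist_force"],s["width"])
cv2.imwrite("pics/w3.png",c["pixels"])
```

```text
6.925 [0.50557306 0.31902711 0.09096502] [-2.56974477e+00 -1.80709165e+00  9.75528042e-04] [ 0.53392379 -0.43395103 -2.87049819] 0.3146184256884677
```

View pics/w3.png

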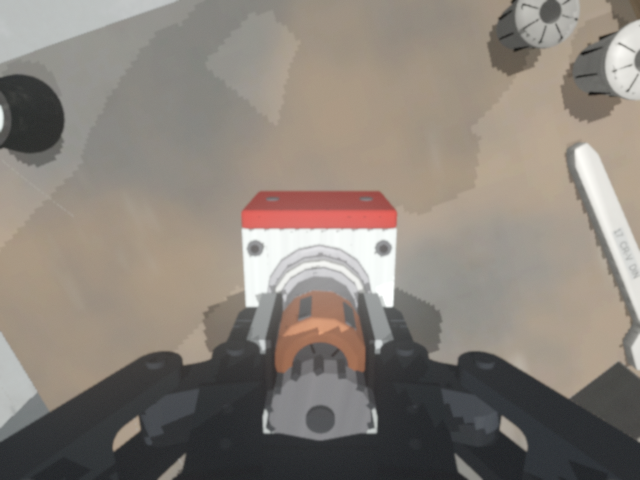

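The holder is centred between the screw holes (256,247) and (384,247), about 6 mm above its seat, and there is no side force. I keep lowering.

Call:
play_rows(
  steps=[0, 0, 0.003, 0, 0, 0, 0.005, 0, 0, 0, 0.007, 0, 0, 0, 0.007, 0],
)

```text
time: 7.42
tool_pos: [0.5059, 0.3193, 0.0866]
tcp_rot: [2.57, 1.807, -0.0]
wrist_force: [-5.7, -3.4, 11.1]
width: 0.312
grip_force: 51.5
```

Call:
play_rows(
  steps=[0, 0, 0, 0, 0, 0, 0, 0, 0, 0, 0, 0, 0, 0, 0, 0],
  jaw=0,
)

```text
time: 7.92
tool_pos: [0.5058, 0.3191, 0.0841]
tcp_rot: [-2.57, -1.807, 0.0]
wrist_force: [-0.0, -0.1, -0.5]
width: 1.003
grip_force: 0.0
```

Call:
play_rows(
  steps=[0, 0, -0.03, 0, 0, 0, -0.08, 0, 0, 0, -0.132, 0, -0.06, 0, -0.132, 0, -0.115, 0, -0.132, 0, -0.121, 0, -0.132, 0, -0.121, 0, -0.132, 0],
)

```text
time: 8.8
tool_pos: [0.4652, 0.2053, 0.2165]
tcp_rot: [-2.571, -1.806, -0.002]
wrist_force: [0.5, 0.3, -0.0]
width: 1.001
grip_force: 0.0
```

Run:
```python
from workcell import bot
import cv2
c=bot.read_camera("wrist");s=bot.read_state();print(s["time"],s["tool_pos"],s["tcp_rot"],s["wrist_force"],s["width"])
cv2.imwrite("pics/w4.png",c["pixels"])
```

```text
8.85 [0.4654416  0.2058671  0.21653565] [-2.56994792e+00 -1.80662382e+00 -1.90444671e-03] [ 0.40239494 -1.12079597 -1.02135101] 0.9995470452323132
```

View pics/w4.png

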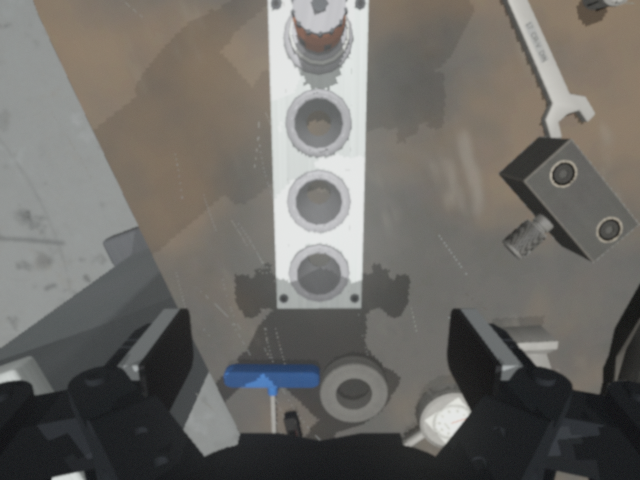

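The disc cutter is seated in seat 1 (318,40), and the empty seats are at (319,123), (320,201) and (320,273). Next is the ball mill.

Call:
play_rows(
  steps=[-0.025, 0.008, 0, 0.09, -0.075, 0.023, 0, 0.26, -0.13, 0.04, 0, 0.44, -0.185, 0.057, 0, 0.62, -0.24, 0.074, 0, 0.8, -0.295, 0.091, 0, 0.98, -0.35, 0.108, 0, 1.16, -0.405, 0.125, 0, 1.34, -0.45, 0.138, 0, 1.502, -0.45, 0.138, 0, 1.502],
)

```text
time: 10.1
tool_pos: [0.4438, -0.2675, 0.2162]
tcp_rot: [3.11, -0.438, 0.001]
wrist_force: [0.1, 0.5, 0.3]
width: 1.0
grip_force: 0.0
```

Call:
play_rows(
  steps=[0, 0, 0, 0, 0, 0, 0.05, 0, 0, 0, 0.1, 0, 0, 0, 0.129, 0, 0, 0, 0.129, 0],
)

```text
time: 10.72
tool_pos: [0.441, -0.2617, 0.0846]
tcp_rot: [-3.109, 0.427, 0.009]
wrist_force: [0.1, 0.4, 0.6]
width: 0.998
grip_force: 0.0
```

Call:
play_rows(
  steps=[0, 0, 0, 0, 0, 0, 0, 0, 0, 0, 0, 0, 0, 0, 0, 0, 0, 0, 0, 0, 0, 0, 0, 0],
  jaw=255,
  grip_force=50,
)

```text
time: 11.48
tool_pos: [0.4435, -0.2655, 0.0889]
tcp_rot: [3.111, -0.433, 0.004]
wrist_force: [0.2, 1.1, 7.2]
width: 0.316
grip_force: 49.0
```

Call:
play_rows(
  steps=[0, 0, -0.02, 0, 0, 0, -0.06, 0, 0, 0, -0.1, 0, 0, 0, -0.129, 0, 0, 0, -0.129, 0],
)

```text
time: 12.1
tool_pos: [0.4439, -0.2659, 0.2188]
tcp_rot: [3.109, -0.433, 0.008]
wrist_force: [0.7, -0.1, -2.0]
width: 0.312
grip_force: 49.6
```

Call:
play_rows(
  steps=[-0.005, -0.025, 0, -0.08, -0.015, -0.08, 0, -0.24, -0.027, -0.138, 0, -0.4, -0.038, -0.196, 0, -0.56, -0.049, -0.254, 0, -0.72, -0.06, -0.312, 0, -0.88, -0.072, -0.37, 0, -1.04, -0.083, -0.428, 0, -1.2, -0.094, -0.486, 0, -1.36, -0.102, -0.527, 0, -1.502],
)

```text
time: 13.35
tool_pos: [0.4867, 0.2718, 0.2134]
tcp_rot: [-2.563, -1.815, 0.006]
wrist_force: [0.8, -0.4, -2.2]
width: 0.312
grip_force: 49.9
```

Call:
play_rows(
  steps=[0, 0, 0, 0, 0, 0, 0, 0, 0, 0, 0.03, 0, 0, 0, 0.07, 0, 0, 0, 0.095, 0, 0, 0, 0.11, 0, 0, 0, 0.117, 0, 0, 0, 0.122, 0, 0, 0, 0.122, 0],
)

```text
time: 14.48
tool_pos: [0.4885, 0.2701, 0.0948]
tcp_rot: [2.57, 1.807, 0.001]
wrist_force: [-0.4, 0.0, -2.9]
width: 0.315
grip_force: 50.0
```

Call:
play_rows(
  steps=[0, 0, 0.003, 0, 0, 0, 0.006, 0, 0, 0, 0.008, 0, 0, 0, 0.008, 0],
)

```text
time: 14.98
tool_pos: [0.4886, 0.2703, 0.0889]
tcp_rot: [2.569, 1.807, 0.001]
wrist_force: [-5.5, -2.6, 11.7]
width: 0.312
grip_force: 51.5
```

Call:
play_rows(
  steps=[0, 0, 0, 0, 0, 0, 0, 0, 0, 0, 0, 0, 0, 0, -0.03, 0, 0, 0, -0.08, 0, 0, 0, -0.13, 0, 0, 0, -0.13, 0],
  jaw=0,
)

```text
time: 15.85
tool_pos: [0.4913, 0.2716, 0.2219]
tcp_rot: [2.568, 1.806, 0.016]
wrist_force: [-0.1, 0.1, -0.1]
width: 0.997
grip_force: 0.0
```

Call:
play_rows(
  steps=[-0.025, 0.009, 0, 0.08, -0.075, 0.028, 0, 0.24, -0.13, 0.048, 0, 0.4, -0.186, 0.069, 0, 0.56, -0.242, 0.089, 0, 0.72, -0.298, 0.11, 0, 0.88, -0.354, 0.13, 0, 1.04, -0.41, 0.151, 0, 1.2, -0.466, 0.172, 0, 1.36, -0.515, 0.19, 0, 1.502],
)

```text
time: 17.1
tool_pos: [0.4919, -0.2809, 0.2148]
tcp_rot: [-3.11, 0.441, 0.002]
wrist_force: [-0.2, -0.2, 0.6]
width: 1.002
grip_force: 0.0
```

Call:
play_rows(
  steps=[0, 0, 0, 0, 0, 0, 0, 0, 0, 0, 0.05, 0, 0, 0, 0.1, 0, 0, 0, 0.129, 0, 0, 0, 0.129, 0, 0, 0, 0.129, 0],
)

```text
time: 17.98
tool_pos: [0.4937, -0.2784, 0.0884]
tcp_rot: [3.112, -0.43, 0.002]
wrist_force: [0.2, -0.9, 0.1]
width: 1.003
grip_force: 0.0
```

Call:
play_rows(
  steps=[0, 0, 0, 0, 0, 0, 0, 0, 0, 0, 0, 0, 0, 0, 0, 0, 0, 0, 0, 0, 0, 0, 0, 0],
  jaw=255,
  grip_force=50,
)

```text
time: 18.73
tool_pos: [0.4932, -0.2793, 0.0882]
tcp_rot: [3.111, -0.433, 0.002]
wrist_force: [-1.5, 0.2, 6.3]
width: 0.307
grip_force: 49.1
```

Call:
play_rows(
  steps=[0, 0, -0.02, 0, 0, 0, -0.06, 0, 0, 0, -0.1, 0, 0, 0, -0.129, 0, 0, 0, -0.129, 0],
)

```text
time: 19.35
tool_pos: [0.4941, -0.2799, 0.2185]
tcp_rot: [3.11, -0.432, 0.007]
wrist_force: [0.1, -0.4, -2.8]
width: 0.312
grip_force: 49.5
```

Call:
play_rows(
  steps=[-0.008, -0.023, 0, -0.08, -0.024, -0.072, 0, -0.24, -0.041, -0.124, 0, -0.4, -0.058, -0.176, 0, -0.56, -0.076, -0.228, 0, -0.72, -0.093, -0.28, 0, -0.88, -0.11, -0.332, 0, -1.04, -0.128, -0.384, 0, -1.2, -0.145, -0.436, 0, -1.36, -0.158, -0.475, 0, -1.502],
)

```text
time: 20.6
tool_pos: [0.4685, 0.2227, 0.2134]
tcp_rot: [-2.564, -1.814, 0.006]
wrist_force: [0.7, -0.8, -2.6]
width: 0.312
grip_force: 49.7
```

Call:
play_rows(
  steps=[0, 0, 0, 0, 0, 0, 0, 0, 0, 0, 0.03, 0, 0, 0, 0.07, 0, 0, 0, 0.095, 0, 0, 0, 0.11, 0, 0, 0, 0.117, 0, 0, 0, 0.122, 0, 0, 0, 0.122, 0],
)

```text
time: 21.72
tool_pos: [0.4708, 0.2212, 0.0948]
tcp_rot: [2.57, 1.807, 0.001]
wrist_force: [0.6, 0.5, -2.7]
width: 0.306
grip_force: 49.8
```

Call:
play_rows(
  steps=[0, 0, 0.003, 0, 0, 0, 0.006, 0, 0, 0, 0.008, 0, 0, 0, 0.008, 0],
)

```text
time: 22.22
tool_pos: [0.4707, 0.2214, 0.0881]
tcp_rot: [2.569, 1.807, 0.001]
wrist_force: [-4.1, -1.9, 9.9]
width: 0.311
grip_force: 51.1
```

Call:
play_rows(
  steps=[0, 0, 0, 0, 0, 0, 0, 0, 0, 0, 0, 0, 0, 0, -0.03, 0, 0, 0, -0.08, 0, 0, 0, -0.13, 0, 0, 0, -0.13, 0],
  jaw=0,
)

```text
time: 23.1
tool_pos: [0.4736, 0.2225, 0.2217]
tcp_rot: [2.568, 1.806, 0.016]
wrist_force: [0.6, -0.4, 0.6]
width: 1.003
grip_force: 0.0
```

Call:
play_rows(
  steps=[-0.023, 0.012, 0, 0.08, -0.069, 0.036, 0, 0.24, -0.119, 0.063, 0, 0.4, -0.169, 0.089, 0, 0.56, -0.219, 0.115, 0, 0.72, -0.269, 0.142, 0, 0.88, -0.319, 0.168, 0, 1.04, -0.369, 0.194, 0, 1.2, -0.419, 0.22, 0, 1.36, -0.46, 0.242, 0, 1.502],
)

```text
time: 24.35
tool_pos: [0.5418, -0.2955, 0.2146]
tcp_rot: [-3.11, 0.442, 0.003]
wrist_force: [0.3, 0.5, 0.4]
width: 1.002
grip_force: 0.0
```

Call:
play_rows(
  steps=[0, 0, 0, 0, 0, 0, 0, 0, 0, 0, 0.05, 0, 0, 0, 0.1, 0, 0, 0, 0.129, 0, 0, 0, 0.129, 0, 0, 0, 0.129, 0],
)

```text
time: 25.22
tool_pos: [0.5433, -0.293, 0.0886]
tcp_rot: [3.112, -0.43, 0.002]
wrist_force: [0.6, 0.2, 1.2]
width: 1.0
grip_force: 0.0
```

Call:
play_rows(
  steps=[0, 0, 0, 0, 0, 0, 0, 0, 0, 0, 0, 0, 0, 0, 0, 0, 0, 0, 0, 0, 0, 0, 0, 0],
  jaw=255,
  grip_force=50,
)

```text
time: 25.98
tool_pos: [0.543, -0.2938, 0.0883]
tcp_rot: [3.111, -0.433, 0.002]
wrist_force: [-1.3, 1.8, 5.4]
width: 0.311
grip_force: 49.3
```

Call:
play_rows(
  steps=[0, 0, -0.02, 0, 0, 0, -0.06, 0, 0, 0, -0.1, 0, 0, 0, -0.129, 0, 0, 0, -0.129, 0],
)

```text
time: 26.6
tool_pos: [0.5441, -0.2947, 0.2201]
tcp_rot: [3.109, -0.432, 0.01]
wrist_force: [1.2, -0.5, -4.0]
width: 0.314
grip_force: 49.4
```

Call:
play_rows(
  steps=[-0.01, -0.02, 0, -0.08, -0.031, -0.062, 0, -0.24, -0.054, -0.107, 0, -0.4, -0.077, -0.153, 0, -0.56, -0.1, -0.199, 0, -0.72, -0.123, -0.245, 0, -0.88, -0.147, -0.291, 0, -1.04, -0.17, -0.337, 0, -1.2, -0.193, -0.383, 0, -1.36, -0.213, -0.424, 0, -1.502],
)

```text
time: 27.85
tool_pos: [0.4512, 0.1736, 0.2142]
tcp_rot: [-2.564, -1.813, 0.005]
wrist_force: [0.5, -0.0, -3.2]
width: 0.317
grip_force: 49.7
```

Call:
play_rows(
  steps=[0, 0, 0, 0, 0, 0, 0, 0, 0, 0, 0.03, 0, 0, 0, 0.07, 0, 0, 0, 0.095, 0, 0, 0, 0.11, 0, 0, 0, 0.117, 0, 0, 0, 0.122, 0, 0, 0, 0.122, 0],
)

```text
time: 28.98
tool_pos: [0.4536, 0.1725, 0.0948]
tcp_rot: [2.57, 1.807, 0.001]
wrist_force: [-1.1, 0.5, -3.3]
width: 0.311
grip_force: 50.0
```

Call:
play_rows(
  steps=[0, 0, 0.003, 0, 0, 0, 0.006, 0, 0, 0, 0.008, 0, 0, 0, 0.008, 0],
)

```text
time: 29.48
tool_pos: [0.4536, 0.1725, 0.0883]
tcp_rot: [2.569, 1.807, 0.0]
wrist_force: [-5.9, -1.9, 12.2]
width: 0.315
grip_force: 51.5
```

Call:
play_rows(
  steps=[0, 0, 0, 0, 0, 0, 0, 0, 0, 0, 0, 0, 0, 0, -0.03, 0, 0, 0, -0.08, 0, 0, 0, -0.13, 0, 0, 0, -0.15, 0, -0.04, 0, -0.15, 0, -0.06, 0, -0.15, 0, -0.06, 0, -0.15, 0],
  jaw=0,
)

```text
time: 30.72
tool_pos: [0.4323, 0.1151, 0.2358]
tcp_rot: [-2.571, -1.804, 0.001]
wrist_force: [-0.5, -0.7, -0.2]
width: 0.999
grip_force: 0.0
```

Run:
```python
from workcell import bot
import cv2,numpy as np
w=bot.read_camera("wrist")["pixels"];s=bot.read_camera("scene")["pixels"];t=bot.read_camera("top")["pixels"]
o=np.zeros((600,800,3),np.uint8)
o[:300,:400]=cv2.resize(w,(400,300))
o[:300,400:]=cv2.resize(t[190:280,160:280],(400,300))
o[300:,:500]=cv2.resize(s[230:350,120:320],(500,300))
cv2.imwrite("pics/end.png",o)
```

```text
(no output)
```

View pics/end.png

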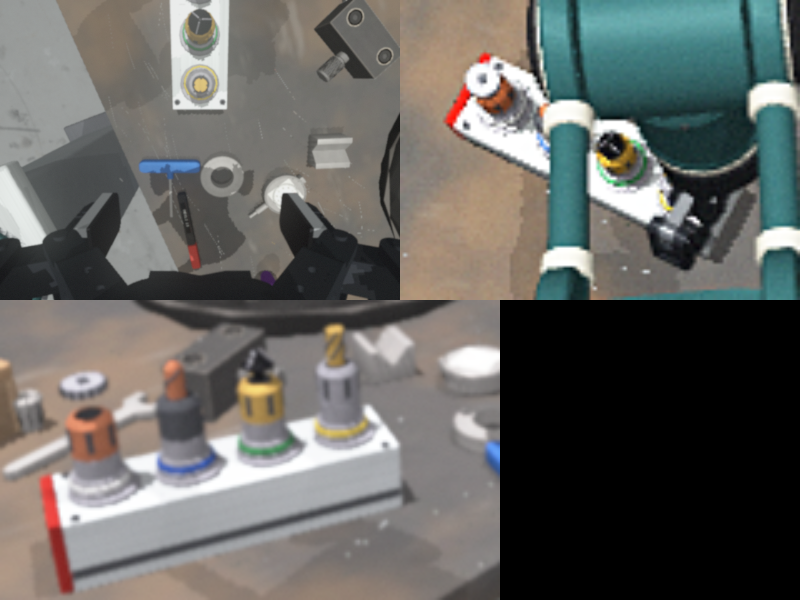

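All four holders stand upright and fully seated. From the red end they are disc (100,450), ball (185,425), countersink (262,405) and end mill (340,385), and the gripper is clear of them.

```bash
python3 -c "
from workcell import bot
print(bot.finish_job())"
```

```text
the job is handed in; nothing more can be done
None
```

I moved all four holders into the magazine in carrier order from the red end (disc cutter, ball mill, countersink, end mill) and handed the job in at about 31 s; the last pictures show them upright and home in their seats, but the hand-in returned no verdict.

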